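# Strip down a marking-out set-up

### The job

The marking-out job is done: take the stacked set-up down from the top and put its pieces away one by one, in that order. The copper rod goes into the two vees of the wooden rod stand, centred along it; the vee rest, the drilled block and the packing plate each go flat, the same way up as now, between the corner lips of the tray of their own size (smallest, middle, largest). Leave the flux jar and the brass nipple where they stand.

Things in the scene. Friction and masses are not known exactly. Their poses are not given: they have to be found in the camera images.
- rod_c (a point): round copper rod, 16 mm diameter, 206 mm long along its y axis, 0.2 kg; at the start it lies level on top of the stack, in the two vees of the vee rest. The point is its centre. Below the middle of the rod there is a gap 46 mm long between the cheeks of the vee rest, with 11 mm free under the rod.
- vee_c (a point): vee rest, dark steel, 32 mm (x) by 64 mm (y) by 32.5 mm high, 0.3 kg: a base 14 mm thick with an upright cheek 9 mm thick at either end, each cut with a 90 degree vee; the rod lies along y, its axis 33.3 mm above the underside. Lies on the drilled block. The point is 16 mm above its underside, in its middle; z up.
- block_c (a point): drilled steel block, 48 mm (x) by 84 mm (y) by 24 mm high, about 0.6 kg, with six small holes in its top; lies on the packing plate, under the vee rest. The point is its centre; z up.
- plate_c (a point): light aluminium packing plate with a small hole near each corner, 64 mm (x) by 112 mm (y) by 18 mm thick, 0.35 kg; the lowest piece of the stack, flat on the bench. The point is its centre; z up.
- stand_seat (a point): fixed wooden rod stand: a strip 44 mm by 146 mm, 6 mm thick, with two uprights 46 mm wide and 13 mm thick, 126 mm apart along y, each with a 90 degree vee 32 mm wide at its top (40 mm above the bench), which centres the rod. The point is where the rod's centre must come, midway between the uprights, 35.3 mm above the bench; the rod lies along its y axis, either way round.
- tray_s_floor (a point): fixed grey plastic tray (the smallest), for the vee rest: a 4 mm thick board with an L-shaped wooden lip at each corner, 7 mm wide, top 11 mm above the bench; free space between the lips 48 mm along x by 80 mm along y, the lips open for 50 mm in the middle of each long side (room for fingertips). The point is the centre of its floor, 4 mm above the bench; z up.
- tray_m_floor (a point): fixed grey plastic tray (the middle one), for the drilled block: a 4 mm thick board with an L-shaped wooden lip at each corner, 7 mm wide, top 11 mm above the bench; free space between the lips 64 mm along x by 100 mm along y, the lips open for 64 mm in the middle of each long side (room for fingertips). The point is the centre of its floor, 4 mm above the bench; z up.
- tray_l_floor (a point): fixed grey plastic tray (the largest), for the packing plate: a 4 mm thick board with an L-shaped wooden lip at each corner, 7 mm wide, top 11 mm above the bench; free space between the lips 80 mm along x by 128 mm along y, the lips open for 84 mm in the middle of each long side (room for fingertips). The point is the centre of its floor, 4 mm above the bench; z up.
- jar_c (a point): bystander: small clear jar with pink contents and pink lid, loose, 52 mm diameter, 54 mm high; the point is its centre. Not to be moved.
- nipple_c (a point): bystander: brass pipe nipple with a hexagon, loose, standing upright, 33 mm wide, 44 mm high; the point is its centre. Not to be moved.
Things that resemble listed ones, but are neither listed nor needed, are in the scene too. What is shaped like the part that bears vee_c but blue or green is not meant.

How it is judged:
By the outcome, as a careful person would: the job done as asked, in the order asked, and still so for the second after the job is handed in, with the robot touching nothing.
It also fails if it takes over 106 s, if anything falls off the work surface, if the arm or the gripper's body presses on something with over 40 N, if the wrist force passes 120 N, or if a joint passes its speed limit or range.

### The arm

A 6-joint arm with a two-finger parallel gripper is mounted at the origin on a cart in front of the work surface, level with it; the furniture and walls round the work are solid. World frame = base frame: x ahead of the robot, y to its left, z up, the work surface at z = 0. Lengths are in mm, angles in degrees, forces in N, time in s.
With the tool pointing down it reaches from about 300 to 850 mm from the base axis. Payload 4.2 kg.
Tool frame: the origin (TCP) lies at the very end of the fingers, on their centre line; the grasp point (between the pads) lies 19 mm behind it (env.grasp_offset is the distance from the TCP to the grasp point, in mm); z points along the fingers, y is the line along which they close (so a half turn about z gives the same grasp; the last joint's range is limited). The gripper opens to 91 mm and grips with 3 to 60 N. Pads are 32 mm wide; open, the fingers measure 118 mm over their backs; the gripper's body (76 mm by 178 mm) begins 60 mm behind the grasp point.
Start: joints at [74.313, 18.312, 89.639, -0, 72.044, -1.146], TCP at [144.375, 556.596, 213.976] pointing down, gripper open.
Joint ranges: [-177.97, 177.97], [-48.28, 115.42], [12.27, 149.76], [-77.06, 257.06], [2.81, 150.46], [-146.56, 146.56]. Speed limits (degrees/s): [147.25, 147.25, 180, 180, 180, 180].

### API

Orientations are given as [roll, pitch, yaw] about the fixed x, y, z axes, in that order (R = Rz(yaw) Ry(pitch) Rx(roll)).
In Python, from workcell import env, eyes gives the robot as it stands.
- The arm moves only by the tool send_rows, never from a script. Its arguments are lists of equal length, an entry for each row: "grip": the opening, from -1 (shut) to 1 (fully open), so that 0 is half open; "xyz": the shift along the world's x, y, z in m, a list of three; "yaw": the turn about the world's z in degrees. A call has 1 to 8 rows; each row is the pose to reach, as a shift and turn from the pose commanded when the call began; what a row does not reach only later rows make up. A row lasts 1/12 s, in which the tool goes at most 41.7 mm and 7.16 degrees, less where a joint would pass 70% of its speed; a pose out of reach is approached as far as the arm can. A call with a gripper value outside its range is refused whole. The fingers move at their own pace and stop on an object; "grip_force" is the grip in N (left out, the last holds). Time passes only in rows, so rows that repeat a pose let the fingers close. It gives the time, the measured TCP pose, the force, the opening and the grip force at its end, in the units of the state.
- env.state(): the state, without advancing time (a new reading comes with each control period).
- eyes.grab_frame(name): name is "scene" or "side" or "wrist"; returns a dict with "frame" (420x560x3 uint8, red, green, blue), "fx", "fy", "cx", "cy" (pixels), "pose" (4x4, takes a point from camera to world coordinates). Camera axes: x right, y down, z forward; pixel columns grow to the right and rows downward; lengths in mm; the calibration is good to about 2 mm. A picture is of the moment at which its call begins. There is no depth.
- env.job_done(): hands the job in; it is judged then, once.
The state is a dict: "time_s": time; "qpos": joint angles; "qvel": joint speeds; "effort": joint torques, N m; "ee_pos": TCP position; "ee_rot": TCP orientation; "force": force on the tool from outside, world axes, zero at the start; "torque": the same for the moment, N m; "gripper_width": finger opening in mm; "gripper_force": force on a finger pad.
Only numpy, scipy, OpenCV 4.12 (cv2) and the standard library are available. Lean on these libraries where they do the work, as an engineer would, in place of code of your own. Each camera call takes 0.05 s, during which the arm holds its last target. There are 200 camera calls.

## Working session

There is one attempt and no reset: what is moved stays moved. The work goes in short steps, Python scripts to look and compute and a tool call to move; the robot and the scene stay as the last step left them, time stands still between calls to the robot, and variables do not carry over. Pictures are saved under pics/ and viewed, at most 14 in all, crops included, and the job is handed in when it is done.

Besides the shell and the picture viewer there is one more tool, called after "Emit:" as name(argument=value, ...) on one line, values as JSON. send_rows: Moves the arm, as the interface text tells. Its arguments: {"type":"object","properties":{"grip":{"type":"array"},"xyz":{"type":"array"},"yaw":{"type":"array"},"grip_force":{"type":"number"}},"required":["grip","xyz","yaw"]}

```bash
mkdir -p pics; ls
cat > h.py <<'E'
import numpy as np, cv2, sys
from workcell import env, eyes
def grab(n,save=None):
    g=eyes.grab_frame(n); 
    if save: cv2.imwrite('pics/'+save+'.png',g['frame'][:,:,::-1]); np.savez('pics/'+save+'.npz',**g)
    return g
def load(s): return dict(np.load('pics/'+s+'.npz'))
def ray(g,u,v):
    P=g['pose']; d=P[:3,:3]@np.array([(u-g['cx'])/g['fx'],(v-g['cy'])/g['fy'],1.]); return P[:3,3],d/np.linalg.norm(d)
def onz(g,u,v,z):
    o,d=ray(g,u,v); return o+d*(z-o[2])/d[2]
def proj(g,p):
    P=g['pose']; c=P[:3,:3].T@(np.asarray(p,float)-P[:3,3]); return np.array([g['fx']*c[0]/c[2]+g['cx'],g['fy']*c[1]/c[2]+g['cy']])
E
python3 - <<'E'
from h import *
for n in ['scene','side','wrist']:
    g=grab(n,n+'0'); print(n,g['pose'].round(2).tolist(),float(g['fx']))
print(env.state())
E
```

```text
pics
scene [[0.78, 0.48, -0.4, 1102.69], [0.63, -0.6, 0.5, -618.34], [-0.0, -0.65, -0.76, 1079.45], [0.0, 0.0, 0.0, 1.0]] 499.7141066943563
side [[1.0, -0.0, 0.06, 484.56], [-0.06, -0.39, 0.92, -1163.64], [0.02, -0.92, -0.39, 585.02], [0.0, 0.0, 0.0, 1.0]] 530.88897021078
wrist [[0.25, 0.94, 0.24, 75.77], [0.97, -0.24, -0.06, 575.07], [-0.0, 0.25, -0.97, 384.32], [0.0, 0.0, 0.0, 1.0]] 333.22431971591766
{'time_s': 0.15, 'qpos': array([ 7.43100416e+01,  1.83439236e+01,  8.96885999e+01,  7.74559804e-04,
        7.20443481e+01, -1.14357871e+00]), 'qvel': array([ 0.02510245,  0.0296419 , -0.24215115,  0.02657385, -0.04827931,
        0.06952208]), 'effort': array([ 7.62518266e-04, -4.12771797e+01, -2.32155508e+01,  7.29335868e-02,
        4.33692208e-02, -9.08945367e-05]), 'ee_pos': array([144.29212713, 556.22171931, 213.31829448]), 'ee_rot': array([-1.79923158e+02, -2.27056255e-03,  1.65453379e+02]), 'force': array([-0.10674212,  0.11662243,  0.24194853]), 'torque': array([-0.0314195 , -0.03925344,  0.02951791]), 'gripper_force': 0.0, 'gripper_width': 91.66496825465518}
```

View pics/scene0.png

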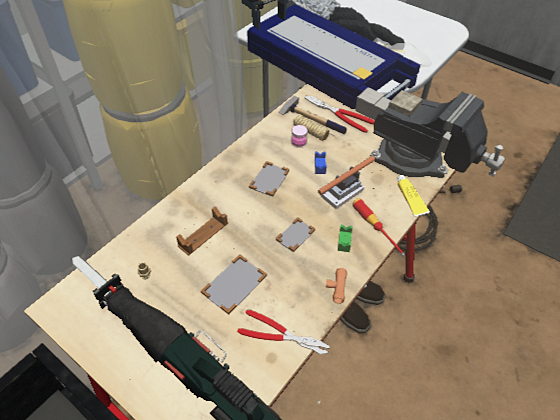

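View pics/side0.png

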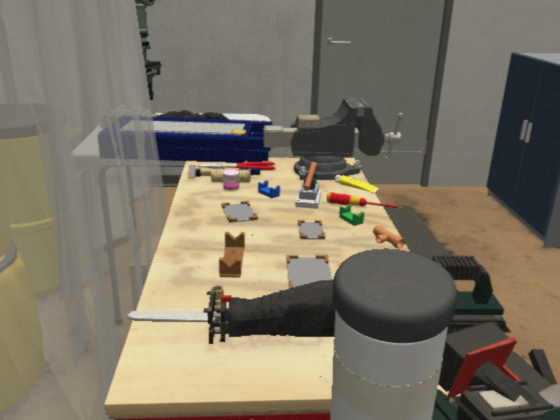

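Scene picture: stack at (345,185) beside the vise, with the copper rod on top. Three grey trays at (270,178), (295,234) and (233,283). Wooden stand at (202,230), jar at (300,135), nipple at (144,270). The blue (320,162) and green (345,237) vee lookalikes are not meant. The side view agrees.

Run:
```python
from h import *
g=load('scene0'); s=load('side0')
print('origin',proj(g,[0,0,0]),proj(s,[0,0,0]))
f=g['frame'].astype(int); mx=f.max(2); mn=f.min(2)
m=((mx-mn<22)&(mx>110)&(mx<215)).astype(np.uint8)
n,l,st,c=cv2.connectedComponentsWithStats(m,connectivity=4)
for i in range(1,n):
    if 200<st[i,4]<6000 and 160<c[i][0]<400 and 140<c[i][1]<330:
        cn=cv2.findContours((l==i).astype(np.uint8),0,2)[0]; cn=max(cn,key=cv2.contourArea)[:,0]
        for z in (4,):
            w=np.array([onz(g,u,v,z)[:2] for u,v in cn],np.float32)
            r=cv2.minAreaRect(w); print(st[i],c[i].round(),'ctr',np.round(r[0],1),np.round(r[1],1),round(r[2],1))
for nm,p,z in [('jar',(300,135),27),('nip',(144,270),22),('stand',(202,230),20),('stack',(345,185),40)]: print(nm,onz(g,*p,z).round())
a=cv2.resize(g['frame'][140:230,290:410,::-1],None,fx=6.6,fy=6.6,interpolation=cv2.INTER_CUBIC); cv2.imwrite('pics/stack_c.png',a)
```

```text
origin [123.67350567 141.7232034 ] [ 43.58413104 241.13480174]
[253 165  33  28 620] [269. 178.] ctr [461.2 161.2] [ 78.1 113.1] 12.1
[281 221  30  27 526] [295. 234.] ctr [645.   45.5] [93.1 60.4] 88.4
[ 206  259   57   50 1647] [234. 284.] ctr [ 618.2 -170.5] [141.6  94.2] 88.5
jar [434. 349.  27.]
nip [ 426. -290.   22.]
stand [ 450. -108.   20.]
stack [666. 249.  40.]
```

View pics/stack_c.png

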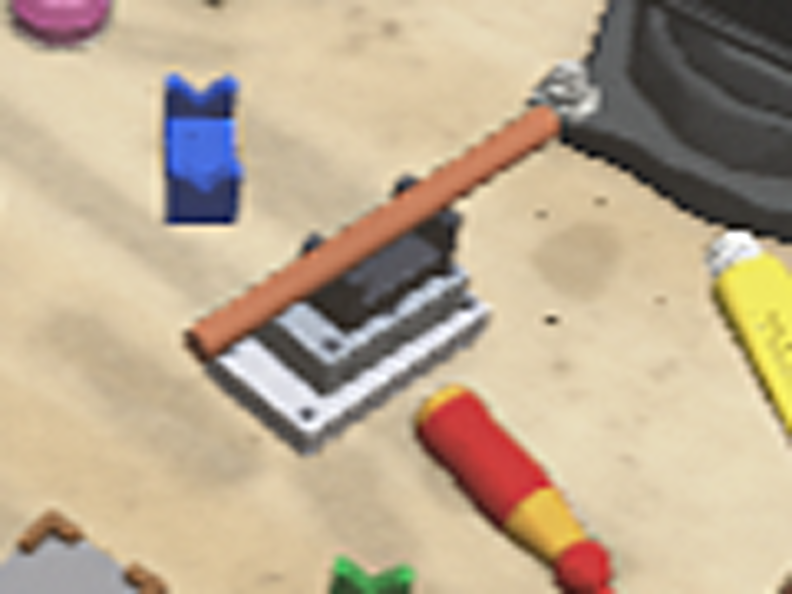

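Crop: copper rod from about (319,192) to (375,158) on the dark vee rest, drilled block and plate. The blue and green lookalikes are separate. Board outlines at z=4 give the trays: 62×94 is small at (645,45), 78×114 middle at (461,161), 94×142 large at (618,-170).

Run:
```python
from h import *
def ends(g,box):
    hsv=cv2.cvtColor(g['frame'],cv2.COLOR_RGB2HSV); x0,x1,y0,y1=box
    m=np.zeros(hsv.shape[:2],np.uint8); m[y0:y1,x0:x1]=cv2.inRange(hsv,(3,95,70),(14,255,255))[y0:y1,x0:x1]
    n,l,st,c=cv2.connectedComponentsWithStats(m); i=1+st[1:,4].argmax(); print(st[i])
    p=np.argwhere(l==i)[:,::-1].astype(float); mu=p.mean(0); d=np.linalg.svd(p-mu,full_matrices=False)[2][0]; t=(p-mu)@d
    return mu,mu+d*t.min(),mu+d*t.max()
g=load('scene0'); s=load('side0')
E=ends(g,(300,390,140,210)); W=[onz(g,*e,75.3) for e in E]; print(np.round(E,1).tolist(),np.round(W,1).tolist(),np.linalg.norm(W[2]-W[1]),np.degrees(np.arctan2(*(W[2]-W[1])[[1,0]])))
E=ends(s,(290,330,150,200)); W=[onz(s,*e,75.3) for e in E]; print(np.round(E,1).tolist(),np.round(W,1).tolist(),np.linalg.norm(W[2]-W[1]))
# plate / vise extents
for p in [(375,153),(365,160),(380,165),(400,175),(440,175)]: print(p,onz(g,*p,0).round())
a=cv2.resize(g['frame'][200:260,165:240,::-1],None,fx=8,fy=8,interpolation=cv2.INTER_CUBIC)
b=cv2.resize(s['frame'][220:290,200:270,::-1],None,fx=4,fy=4,interpolation=cv2.INTER_CUBIC); c=np.zeros((480,800,3),np.uint8); c[:480,:520]=a[:,:520]; c[:280,520:800]=b
cv2.imwrite('pics/stand_c.png',c)
```

```text
[318 156  57  39 371]
[[345.9, 174.8], [373.5, 157.2], [318.3, 192.5]] [[661.7, 253.2, 75.3], [684.9, 360.6, 75.3], [639.8, 152.0, 75.3]] 213.39383334555257 -102.19366288717104
[304 162  13  28 177]
[[309.7, 175.5], [314.0, 161.7], [305.4, 189.1]] [[663.1, 258.6, 75.3], [690.0, 384.1, 75.3], [639.9, 150.6, 75.3]] 238.89437657712054
(375, 153) [647. 453.   0.]
(365, 160) [640. 407.   0.]
(380, 165) [686. 417.   0.]
(400, 175) [755. 418.   0.]
(440, 175) [847. 493.   0.]
```

View pics/stand_c.png

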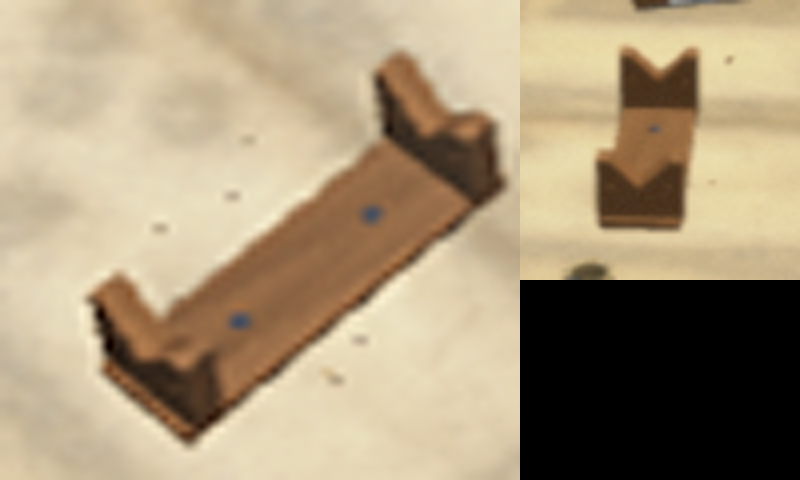

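View pics/wrist0.png

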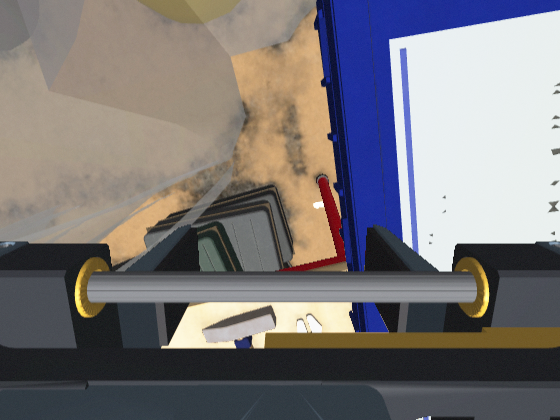

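Wrist view only shows the blue case and the gripper so far. Rod: centre about (662,256), along 77.8°, length 213 against 206 (ok). Stand strip screws at scene (211.5,226.6) and (195,240.1). Moving to hover.

Emit:
send_rows(grip=[1,1,1,1,1,1,1,1], xyz=[[0.033,-0.024,0.02],[0.066,-0.048,0.03],[0.1,-0.073,0.03],[0.133,-0.097,0.03],[0.166,-0.121,0.03],[0.199,-0.146,0.03],[0.232,-0.17,0.03],[0.265,-0.194,0.03]], yaw=[-5,-11,-17,-23,-29,-35,-41,-46])

```text
time_s: 0.82
ee_pos: [410.0, 361.4, 243.9]
ee_rot: [-180.0, 0.0, 119.2]
force: [0.6, 0.8, 0.4]
gripper_width: 91.0
gripper_force: 0.0
```

Run:
```python
from h import *
g=load('scene0')
a=onz(g,211.5,226.6,6);b=onz(g,195,240.1,6); print(a,b,(a+b)/2,np.degrees(np.arctan2(*(a-b)[[1,0]])),np.linalg.norm(a-b))
for p in [(188.75,255),(178.1,245.6),(227.9,223.1)]: print(onz(g,*p,0))
print(env.state()['ee_pos'],env.state()['ee_rot'])
```

```text
[453.61279963 -76.816005     6.        ] [ 450.52702113 -137.20012897    6.        ] [ 452.06991038 -107.00806698    6.        ] 87.07458832707547 60.46291803191795
[ 467.93565177 -179.07660593    0.        ]
[ 424.64734424 -175.33974878    0.        ]
[476.75369315 -36.82498446   0.        ]
[409.95585784 361.40228273 243.8712834 ] [-1.79988747e+02  4.85625543e-04  1.19180711e+02]
```

Emit:
send_rows(grip=[1,1,1,1,1,1,1,1], xyz=[[0.034,-0.025,0],[0.068,-0.05,0],[0.102,-0.075,-0.005],[0.136,-0.1,-0.01],[0.17,-0.125,-0.01],[0.204,-0.15,-0.01],[0.237,-0.173,-0.01],[0.237,-0.173,-0.01]], yaw=[-6,-12,-18,-24,-30,-36,-41.4,-41.4])

```text
time_s: 1.48
ee_pos: [650.9, 184.9, 232.2]
ee_rot: [179.8, 0.1, 77.6]
force: [-0.5, -0.5, 1.3]
gripper_width: 91.0
gripper_force: 0.0
```

Run:
```python
from h import *
g=grab('wrist','w1'); print(env.state()['ee_pos'],env.state()['ee_rot'],proj(g,env.state()['ee_pos']),g['pose'].round(2).tolist())
for p in [[662,256,75.3],[685,357,75.3],[640,155,75.3]]: print(proj(g,p))
```

```text
[648.42794481 186.93416182 232.23704912] [-1.79976184e+02  7.73591003e-02  7.77996886e+01] [276.52830463 253.28502802] [[0.98, -0.21, -0.05, 665.93], [-0.22, -0.94, -0.25, 255.56], [0.0, 0.25, -0.97, 403.12], [0.0, 0.0, 0.0, 1.0]]
[276.47418865 120.65785636]
[276.79392361  -2.03081103]
[277.15013031 224.32885534]
```

View pics/w1.png

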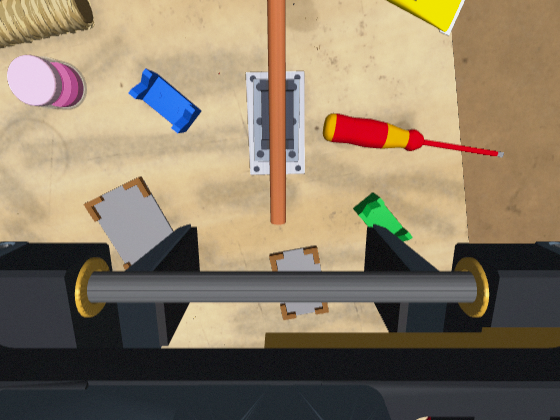

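Wrist view: rod runs from (277,0) to (278,223), plate corners about (248,72)–(305,174), matching the projections. Small tray is at (299,282), middle tray at (133,215), jar at (45,80) and well clear. Refining the rod and stack.

Run:
```python
from h import *
g=load('w1'); hsv=cv2.cvtColor(g['frame'],cv2.COLOR_RGB2HSV)
m=cv2.inRange(hsv,(3,95,70),(14,255,255)); m[:, :255]=0; m[:,300:]=0; m[230:]=0
rows=[(v,np.flatnonzero(m[v])) for v in range(2,215) if m[v].sum()>255*6]
C=np.array([onz(g,(u.min()+u.max())/2,v,75.3+4) for v,u in rows])
k=np.polyfit(C[:,1],C[:,0],1); d=np.array([k[0],1]);d/=np.linalg.norm(d)
end=np.flatnonzero(m.sum(1)>255*5).max(); e=onz(g,277.5,end,75.3)
print('rod x at 256',np.polyval(k,256),'yaw',np.degrees(np.arctan2(d[1],d[0]))-90,'endrow',end,e, 'centre by end',e[:2]+103*d)
f=g['frame'].astype(int); p=((f.max(2)-f.min(2)<30)&(f.max(2)>170)).astype(np.uint8)
p[:60]=0;p[190:]=0;p[:,:235]=0;p[:,320:]=0
pts=np.argwhere(p)[:,::-1]; 
w=np.array([onz(g,u,v,18)[:2] for u,v in pts],np.float32); r=cv2.minAreaRect(w); print(r)
# block edge, vee edge guesses
for (u,v),z in [((254,79),42),((299,79),42),((254,162),42),((299,162),42),((258,80),74),((295,80),74),((258,151),74),((295,151),74)]: print((u,v),onz(g,u,v,z).round(1))
a=cv2.resize(g['frame'][60:190,230:325,::-1],None,fx=4.6,fy=4.6,interpolation=cv2.INTER_CUBIC); cv2.imwrite('pics/st2.png',a)
```

```text
rod x at 256 662.5502590122903 yaw -12.169100693646953 endrow 224 [640.42964114 155.26833886  75.3       ] centre by end [662.14179915 255.95389987]
((659.5877685546875, 252.21917724609375), (111.509765625, 63.40129852294922), 78.52944946289062)
(254, 79) [648.3 301.   42. ]
(299, 79) [693.  291.1  42. ]
(254, 162) [628.4 219.1  42. ]
(299, 162) [675.9 208.6  42. ]
(258, 80) [653.3 295.3  74. ]
(295, 80) [686.8 287.9  74. ]
(258, 151) [638.1 231.9  74. ]
(295, 151) [673.4 224.1  74. ]
```

View pics/st2.png

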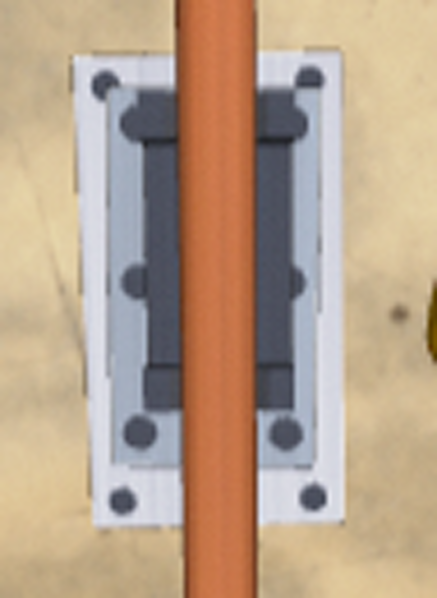

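Crop: block, plate and vee rest are aligned with the rod; the plate measures 111.5×63.4 at (659.6,252.2), and the vee cheeks lie at rows 80–149 with clear gaps. Going above the rod.

Emit:
send_rows(grip=[1,1,1,1,1,1,1,1], xyz=[[0.006,0.023,0],[0.011,0.045,-0.01],[0.016,0.068,-0.04],[0.016,0.068,-0.08],[0.016,0.068,-0.12],[0.016,0.068,-0.13],[0.016,0.068,-0.13],[0.016,0.068,-0.13]], yaw=[0,0,0,0,0,0,0,0])

```text
time_s: 2.2
ee_pos: [661.9, 258.7, 105.2]
ee_rot: [180.0, -0.0, 78.1]
force: [0.7, -0.3, 1.0]
gripper_width: 91.0
gripper_force: 0.0
```

Run:
```python
from h import *
g=grab('wrist','w2'); s=env.state(); print(s['ee_pos'],s['ee_rot'],s['force'])
```

```text
[662.97997963 258.83232498 106.79076161] [ 1.79791381e+02 -1.41773299e-01  7.80820502e+01] [0.37052278 0.31303164 1.16976794]
```

View pics/w2.png

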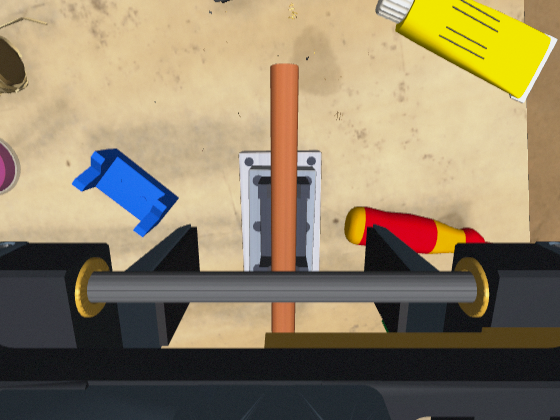

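Rod is between the fingers at (284,65)–(284,330); the far end is now visible, so I check the centre.

Run:
```python
from h import *
g=load('w2'); hsv=cv2.cvtColor(g['frame'],cv2.COLOR_RGB2HSV)
m=cv2.inRange(hsv,(3,95,70),(14,255,255)); m[:, :260]=0; m[:,310:]=0; m[265:]=0
rows=[(v,np.flatnonzero(m[v])) for v in range(80,262) if m[v].sum()>255*6]
C=np.array([onz(g,(u.min()+u.max())/2,v,79) for v,u in rows]); k=np.polyfit(C[:,1],C[:,0],1); d=np.array([k[0],1]);d/=np.linalg.norm(d)
top=np.flatnonzero(m.sum(1)>255*8).min(); e=onz(g,284,top,79)
print(np.polyval(k,256),np.degrees(np.arctan2(d[1],d[0])),top,e,e[:2]-103*d, g['pose'][:3,3])
print([proj(g,[662.4,257.6,z]) for z in (104,75,62)])
```

```text
662.2600277078137 77.7727197156237 63 [684.42816053 358.94888325  79.        ] [662.61377505 258.28542123] [676.53686498 328.89496208 276.3459328 ]
[array([282.92818044, 256.50747244]), array([282.7096611 , 238.70446201]), array([282.62934537, 232.16105137])]
```

Emit:
send_rows(grip=[1,1,1,1,-0.4,-1,-1,-1], xyz=[[0,0,-0.02],[0,0,-0.035],[0,0,-0.041],[0,0,-0.041],[0,0,-0.041],[0,0,-0.041],[0,0,-0.041],[0,0,-0.041]], yaw=[-0.2,-0.2,-0.2,-0.2,-0.2,-0.2,-0.2,-0.2], grip_force=30)

```text
time_s: 2.92
ee_pos: [662.4, 258.3, 64.2]
ee_rot: [179.9, -0.1, 77.9]
force: [-0.2, 0.7, -0.3]
gripper_width: 67.4
gripper_force: 0.0
```

Emit:
send_rows(grip=[-1,-1,-1,-1], xyz=[[0,0,0],[0,0,0],[0,0,0],[0,0,0]], yaw=[0,0,0,0])

```text
time_s: 3.25
ee_pos: [661.8, 258.0, 63.0]
ee_rot: [180.0, 0.0, 77.9]
force: [-0.2, 0.0, 0.3]
gripper_width: 41.2
gripper_force: 0.0
```

Emit:
send_rows(grip=[-1,-1,-1,-1,-1,-1,-1], xyz=[[0,0,0],[0,0,0],[0,0,0],[0,0,0],[0,0,0],[0,0,0],[0,0,0]], yaw=[0,0,0,0,0,0,0])

```text
time_s: 3.83
ee_pos: [662.3, 258.0, 63.2]
ee_rot: [179.9, -0.0, 77.9]
force: [1.6, -1.3, 0.1]
gripper_width: 15.3
gripper_force: 30.0
```

Emit:
send_rows(grip=[-1,-1,-1,-1,-1,-1,-1,-1], xyz=[[0,0,0.005],[0,0,0.015],[0,0,0.03],[0,0,0.05],[0,0,0.07],[0,0,0.09],[0,0,0.1],[0,0,0.1]], yaw=[0,0,0,0,0,0,0,0])

```text
time_s: 4.5
ee_pos: [662.8, 258.7, 166.5]
ee_rot: [179.7, -0.2, 77.9]
force: [0.3, -0.1, -2.1]
gripper_width: 15.1
gripper_force: 30.0
```

Run:
```python
from h import *
g=grab('wrist','w3'); s=env.state(); print(s['ee_pos'],s['ee_rot'],s['force'],s['gripper_width'])
hsv=cv2.cvtColor(g['frame'],cv2.COLOR_RGB2HSV)
m=cv2.inRange(hsv,(3,95,70),(14,255,255)); m[:, :240]=0; m[:,330:]=0; m[265:]=0
r=np.flatnonzero((m>0).sum(1)>8); print(r.min(),r.max());
```

```text
[661.99574074 258.28269002 164.34580373] [ 1.79898074e+02 -7.59926816e-02  7.78631888e+01] [ 0.38023224  0.08825861 -1.76692404] 15.331571409781349
45 264
```

View pics/w3.png

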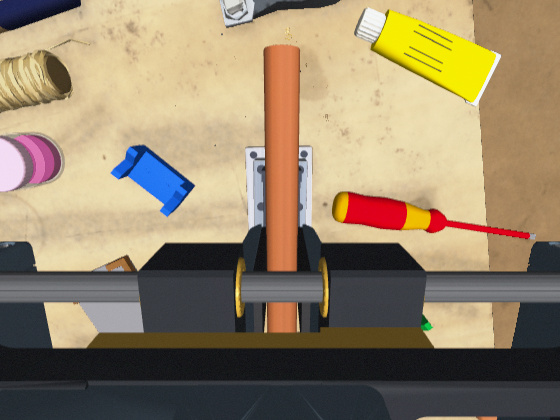

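Rod held level, gripper width 15 mm, stack undisturbed below it at (280,185). Carrying to beside the stand for a near look.

Emit:
send_rows(grip=[-1,-1,-1,-1,-1,-1,-1,-1], xyz=[[-0.005,-0.015,0.005],[-0.013,-0.04,0.01],[-0.025,-0.077,0.01],[-0.037,-0.115,0.01],[-0.05,-0.153,0.01],[-0.062,-0.19,0.01],[-0.075,-0.228,0.01],[-0.087,-0.266,0.01]], yaw=[0,1,2,3,4,5,6,7])

```text
time_s: 5.22
ee_pos: [572.0, -10.2, 171.6]
ee_rot: [-179.8, 0.0, 84.9]
force: [0.1, 0.5, -1.8]
gripper_width: 15.3
gripper_force: 30.0
```

Emit:
send_rows(grip=[-1,-1,-1,-1,-1,-1,-1,-1], xyz=[[-0.012,-0.037,0],[-0.024,-0.073,0],[-0.035,-0.108,0],[-0.045,-0.138,0],[-0.052,-0.158,0],[-0.055,-0.167,0],[-0.055,-0.167,0],[-0.055,-0.167,0]], yaw=[1,2,2,2,2,2,2,2])

```text
time_s: 5.88
ee_pos: [519.1, -174.6, 172.3]
ee_rot: [-179.9, -0.1, 86.8]
force: [0.2, 0.5, -1.6]
gripper_width: 15.3
gripper_force: 30.0
```

Run:
```python
from h import *
g=grab('wrist','w4'); s=env.state(); print(s['ee_pos'],s['ee_rot'],s['force'],s['gripper_width'])
print([proj(g,p) for p in [(452,-107,6),(454,-77,6),(450.5,-137,6)]])
a=load('w3'); print('rod far end off', onz(a,281.5,45,180)-[662.2,258,180])
```

```text
[ 519.51402989 -174.04302327  172.42854938] [-1.79942751e+02 -6.73060217e-02  8.68621155e+01] [-0.40144945  0.34408061 -2.67522973] 15.62474844522831
[array([209.89811571, 129.80640129]), array([208.52948998,  97.78671085]), array([211.69835806, 160.36264486])]
rod far end off [ 22.3921596  102.16309557   0.        ]
```

View pics/w4.png

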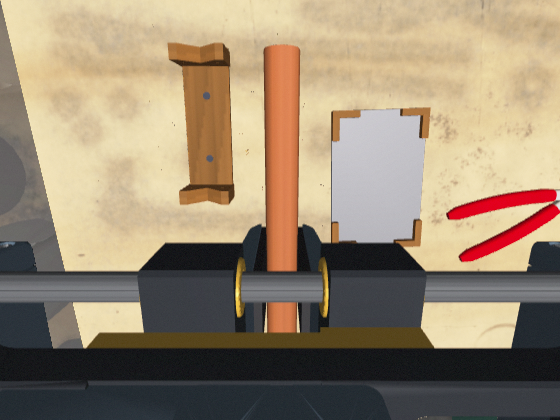

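Wrist view: stand screws at (207,96) and (209.5,158), strip edges at about 187–230 (row 67) and 190–233 (row 185). Large tray at about (332–430, 109–244).

Run:
```python
from h import *
g=load('w4'); f=g['frame']; hsv=cv2.cvtColor(f,cv2.COLOR_RGB2HSV); 
sub=(f[:,:,2].astype(int)-f[:,:,0]>-5)&(f.max(2)<140)
m=np.zeros(f.shape[:2],np.uint8); m[80:175,195:222]=sub[80:175,195:222]
n,l,st,c=cv2.connectedComponentsWithStats(m); P=[c[i] for i in range(1,n) if st[i,4]>5]; print(P)
if len(P)==2:
    w=[onz(g,*p,6) for p in P]; w.sort(key=lambda a:-a[1]); d=w[0]-w[1]; print(w,(w[0]+w[1])/2,np.degrees(np.arctan2(d[1],d[0])),np.linalg.norm(d))
# strip edges
m=cv2.inRange(hsv,(5,90,40),(25,255,255)); E=[]
for v in range(75,176,5):
    r=np.flatnonzero(m[v,175:245])+175; E.append((onz(g,r.min(),v,6)+onz(g,r.max(),v,6))[:2]/2); 
E=np.array(E); k=np.polyfit(E[:,1],E[:,0],1); print('axis x at -107',np.polyval(k,-107),'dir',90-np.degrees(np.arctan(k[0])))
b=m.copy(); b[:,:160]=0; b[:,240:]=0; b[:30]=0; b[212:]=0
rr=np.flatnonzero((b>0).sum(1)>10); print(rr.min(),rr.max()); 
bb=cv2.findContours(b,0,2)[0]; bb=max(bb,key=cv2.contourArea); print(cv2.approxPolyDP(bb,3,True)[:,0].tolist())
# large tray
t=((f.astype(int).max(2)-f.min(2)<30)&(f.max(2)>120)).astype(np.uint8); t[:,:325]=0;t[:,440:]=0;t[250:]=0;t[:100]=0
n,l,st,c=cv2.connectedComponentsWithStats(t); i=1+st[1:,4].argmax(); w=np.array([onz(g,u,v,4)[:2] for v,u in np.argwhere(l==i)],np.float32); print('tray l',cv2.minAreaRect(w))
```

```text
[array([206.13888889,  95.38888889]), array([209.4137931 , 158.13793103])]
[array([451.94680032, -74.68390574,   6.        ]), array([ 448.4443953 , -134.64705446,    6.        ])] [ 450.19559781 -104.6654801     6.        ] 86.65719216471561 60.065348129037055
axis x at -107 450.5682396955839 dir 86.52110583075277
42 204
[[168, 42], [168, 58], [182, 67], [190, 183], [179, 191], [179, 202], [209, 200], [228, 204], [234, 195], [228, 49], [222, 42], [202, 46]]
tray l ((617.9170532226562, -165.99990844726562), (138.69264221191406, 92.65625), 88.93408203125)
```

Emit:
send_rows(grip=[-1,-1,-1,-1,-1,-1,-1,-1], xyz=[[-0.02,0.02,0],[-0.045,0.045,0],[-0.064,0.064,0],[-0.069,0.0695,-0.02],[-0.069,0.0695,-0.05],[-0.069,0.0695,-0.085],[-0.069,0.0695,-0.11],[-0.069,0.0695,-0.11]], yaw=[-0.3,-0.3,-0.3,-0.3,-0.3,-0.3,-0.3,-0.3])

```text
time_s: 6.6
ee_pos: [447.1, -103.0, 58.9]
ee_rot: [-179.4, -0.1, 86.7]
force: [-0.1, 0.3, -2.5]
gripper_width: 15.1
gripper_force: 30.0
```

Run:
```python
from h import *
g=grab('scene','s5'); grab('wrist','w5'); s=env.state(); print(s['ee_pos'],s['ee_rot'],s['force'],s['gripper_width'])
a=cv2.resize(g['frame'][180:270,150:260,::-1],None,fx=4.5,fy=4.5,interpolation=cv2.INTER_CUBIC)
w=load('w5')['frame'][:405,130:430,::-1]; w=w if 1 else w
c=np.zeros((405,795,3),np.uint8); c[:,:495]=a; c[:,495:]=w; cv2.imwrite('pics/p5.png',c)
```

```text
[ 450.92701706 -104.40430584   62.9230552 ] [-1.79931511e+02 -2.82884969e-02  8.66553274e+01] [ 1.34486026 -0.15656479 -1.85960729] 14.993902500528673
```

View pics/p5.png

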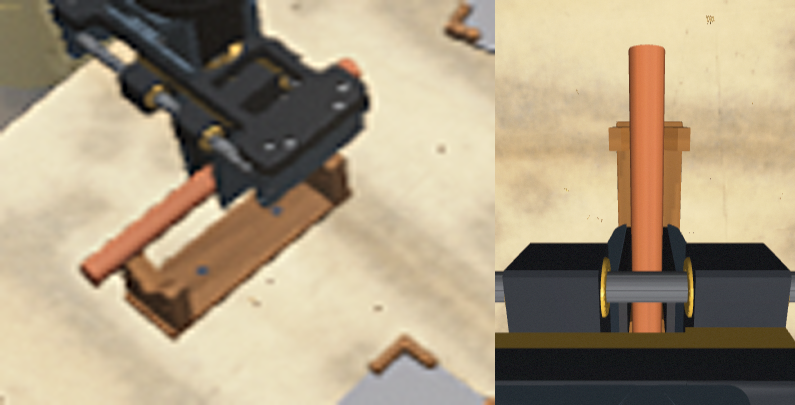

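Rod is centred over the stand: upright at columns 609–690, rod at 647. Lowering.

Emit:
send_rows(grip=[-1,-1,-1,-1,-1,-1,-1], xyz=[[0,0,-0.015],[0,0,-0.028],[0,0,-0.033],[0,0,-0.036],[0,0,-0.038],[0,0,-0.0395],[0,0,-0.0395]], yaw=[0,0,0,0,0,0,0])

```text
time_s: 7.28
ee_pos: [451.3, -105.6, 24.1]
ee_rot: [179.9, 0.0, 86.6]
force: [-0.4, 0.3, -1.0]
gripper_width: 15.3
gripper_force: 30.0
```

Emit:
send_rows(grip=[-1,-1], xyz=[[0,0,0],[0,0,0]], yaw=[0,0])

```text
time_s: 7.45
ee_pos: [451.1, -105.6, 23.9]
ee_rot: [179.9, 0.0, 86.6]
force: [-0.2, -0.1, -2.4]
gripper_width: 15.4
gripper_force: 30.0
```

Emit:
send_rows(grip=[-1,-1,-1], xyz=[[0,0,-0.001],[0,0,-0.001],[0,0,-0.001]], yaw=[0,0,0])

```text
time_s: 7.7
ee_pos: [450.7, -105.6, 23.3]
ee_rot: [180.0, 0.0, 86.6]
force: [-2.9, -0.3, 6.2]
gripper_width: 15.4
gripper_force: 30.0
```

Emit:
send_rows(grip=[-1,-1,-1], xyz=[[0,0,-0.001],[0,0,-0.001],[0,0,-0.001]], yaw=[0,0,0])

```text
time_s: 7.95
ee_pos: [450.7, -105.6, 23.1]
ee_rot: [180.0, 0.0, 86.6]
force: [-4.6, -1.1, 14.3]
gripper_width: 15.4
gripper_force: 30.0
```

Seated. Opening slowly and lifting.

Emit:
send_rows(grip=[-0.66,-0.6,-0.5,-0.4,-0.4,-0.4,-0.4,-0.4], xyz=[[0,0,0.001],[0,0,0.001],[0,0,0.001],[0,0,0.001],[0,0,0.001],[0,0,0.003],[0,0,0.02],[0,0,0.05]], yaw=[0,0,0,0,0,0,0,0])

```text
time_s: 8.62
ee_pos: [448.5, -104.9, 69.7]
ee_rot: [-179.6, -0.1, 86.6]
force: [0.5, 0.0, 0.4]
gripper_width: 27.4
gripper_force: 0.0
```

Emit:
send_rows(grip=[0,0,0,0,0,0,0,0], xyz=[[0,0,0.04],[0,0,0.08],[0.01,0.02,0.1],[0.025,0.05,0.11],[0.042,0.085,0.11],[0.058,0.12,0.11],[0.075,0.155,0.11],[0.09,0.19,0.11]], yaw=[0,0,0,-1,-2,-3,-4,-5])

```text
time_s: 9.28
ee_pos: [541.5, 86.3, 181.7]
ee_rot: [180.0, -0.0, 81.5]
force: [0.8, -1.1, -0.4]
gripper_width: 45.6
gripper_force: 0.0
```

Run:
```python
from h import *
g=grab('scene','s6'); s=env.state(); print(s['ee_pos'],s['ee_rot'],s['force'],s['gripper_width'])
hsv=cv2.cvtColor(g['frame'],cv2.COLOR_RGB2HSV); m=cv2.inRange(hsv,(3,120,90),(12,255,255)); m[:,:150]=0;m[:,260:]=0;m[:190]=0;m[280:]=0
n,l,st,c=cv2.connectedComponentsWithStats(m); i=1+st[1:,4].argmax(); p=np.argwhere(l==i)[:,::-1].astype(float); mu=p.mean(0); d=np.linalg.svd(p-mu,full_matrices=False)[2][0]; t=(p-mu)@d
W=[onz(g,*(mu+d*x),35.3) for x in (t.min(),(t.min()+t.max())/2,t.max())]; print(st[i],np.round(W,1).tolist(),np.linalg.norm(W[0]-W[2]))
a=cv2.resize(g['frame'][180:270,150:260,::-1],None,fx=4.5,fy=4.5,interpolation=cv2.INTER_CUBIC); cv2.imwrite('pics/p6.png',a)
```

```text
[544.55652638  92.46685343 181.50470538] [179.80392563  -0.36350105  81.63284268] [4.64068922 4.4885801  0.13835963] 45.5184182710041
[171 203  60  49 408] [[456.7, -4.6, 35.3], [450.3, -110.9, 35.3], [444.4, -209.5, 35.3]] 205.2505830973357
```

View pics/p6.png

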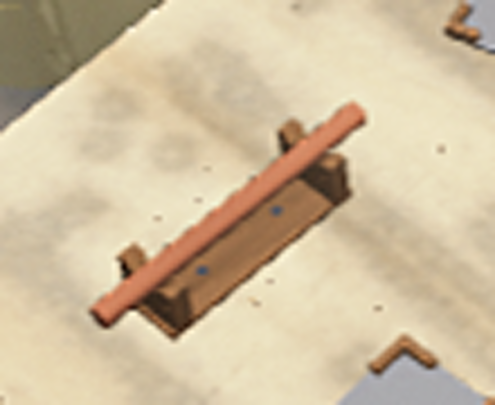

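Rod lies in both vees: centre measured (450.5,-107) with length 205, and the stand centre in the same view is (452,-107). Next the vee rest.

Emit:
send_rows(grip=[0,0,0,0,0,0,0,0], xyz=[[0.025,0.025,0],[0.05,0.05,0],[0.075,0.075,0],[0.095,0.095,0],[0.105,0.104,0],[0.105,0.104,0],[0.105,0.104,0],[0.105,0.104,0]], yaw=[-1,-2,-3,-3.8,-3.8,-3.8,-3.8,-3.8])

```text
time_s: 10.0
ee_pos: [644.9, 187.6, 181.2]
ee_rot: [-179.9, 0.1, 77.7]
force: [-1.0, -0.7, 0.4]
gripper_width: 45.6
gripper_force: 0.0
```

Run:
```python
from h import *
g=grab('wrist','w7'); s=env.state(); print(s['ee_pos'],s['ee_rot'],proj(g,[662.5,257,56]))
a=cv2.resize(g['frame'][30:230,180:400,::-1],None,fx=3,fy=3,interpolation=cv2.INTER_CUBIC); cv2.imwrite('pics/p7.png',a)
```

```text
[644.88101179 187.49604696 181.5066053 ] [-1.79957115e+02  4.25483391e-02  7.77259877e+01] [284.62285234 121.28801239]
```

View pics/p7.png

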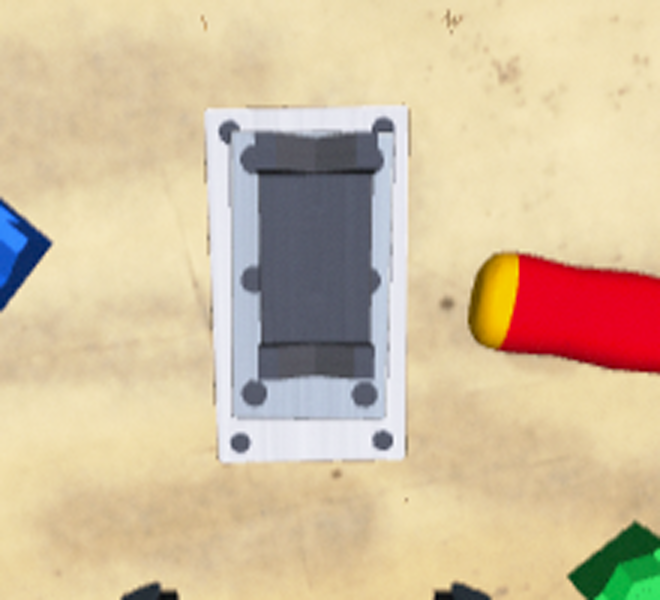

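Crop: vee base edges at columns 260/373, cheeks at rows 134–378. Block corners (232,130)–(385,418), plate corners (206,108)–(405,460).

Run:
```python
from h import *
g=load('w7'); q=lambda u,v,z: onz(g,180+u/3,30+v/3,z)[:2]
def rep(n,c,z):
    c=np.array([q(u,v,z) for u,v in c]); ctr=c.mean(0); d=(c[0]+c[1]-c[2]-c[3])/2; print(n,ctr.round(1),'dir',np.degrees(np.arctan2(d[1],d[0])).round(2),'len',np.linalg.norm(d).round(1),'w',np.linalg.norm(c[1]-c[0]).round(1),np.linalg.norm(c[3]-c[2]).round(1))
rep('vee mid',[(261,180),(372,180),(260,340),(374,340)],56)
rep('vee ends',[(258,134),(382,134),(258,377),(374,377)],74.5)
rep('block',[(232,130),(393,130),(232,418),(386,418)],42)
rep('plate',[(206,108),(408,106),(218,462),(405,461)],18)
```

```text
vee mid [664.  260.2] dir 78.07 len 44.1 w 31.1 33.2
vee ends [664.2 260.6] dir 76.93 len 62.7 w 32.2 32.0
block [661.3 255.7] dir 77.08 len 83.8 w 46.7 48.0
plate [660.1 251.6] dir 78.53 len 111.8 w 62.8 63.4
```

Emit:
send_rows(grip=[0.15,0.15,0.15,0.15,0.15,0.15,0.15,0.15], xyz=[[0.006,0.024,0],[0.012,0.048,-0.01],[0.0175,0.07,-0.04],[0.0175,0.072,-0.075],[0.0175,0.072,-0.1],[0.0175,0.072,-0.1],[0.0175,0.072,-0.1],[0.0175,0.072,-0.1]], yaw=[0,0,0,0,0,0,0,0])

```text
time_s: 10.72
ee_pos: [664.3, 260.1, 83.9]
ee_rot: [179.8, -0.1, 77.7]
force: [-0.7, -0.1, 0.1]
gripper_width: 52.6
gripper_force: 0.0
```

Emit:
send_rows(grip=[0.15,0.15,0.15,0.15,0.15,0.15], xyz=[[0,0,-0.015],[0,0,-0.028],[0,0,-0.034],[0,0,-0.036],[0,0,-0.036],[0,0,-0.036]], yaw=[0,0,0,0,0,0])

```text
time_s: 11.22
ee_pos: [663.7, 260.6, 46.1]
ee_rot: [179.9, -0.0, 77.8]
force: [-0.5, -0.8, 0.1]
gripper_width: 52.6
gripper_force: 0.0
```

Emit:
send_rows(grip=[-0.1,-0.3,-0.5,-0.6,-0.7,-0.7,-0.7,-0.7], xyz=[[0,0,-0.001],[0,0,-0.001],[0,0,-0.001],[0,0,-0.001],[0,0,-0.001],[0,0,-0.001],[0,0,-0.001],[0,0,-0.001]], yaw=[0,0,0,0,0,0,0,0], grip_force=35)

```text
time_s: 11.88
ee_pos: [663.5, 260.6, 44.8]
ee_rot: [180.0, -0.0, 77.8]
force: [-0.3, 1.0, 1.2]
gripper_width: 31.3
gripper_force: 35.0
```

Emit:
send_rows(grip=[-0.7,-0.7,-0.7,-0.7,-0.7,-0.7,-0.7,-0.7], xyz=[[0,0,0.003],[0,0,0.008],[0,0,0.018],[0,0,0.035],[0,0,0.06],[0,0,0.08],[0,0,0.08],[0,0,0.08]], yaw=[0,0,0,0,0,0,0,0])

```text
time_s: 12.55
ee_pos: [663.9, 260.7, 125.9]
ee_rot: [179.9, -0.1, 77.8]
force: [-0.0, 0.3, -4.2]
gripper_width: 31.8
gripper_force: 35.0
```

Run:
```python
from h import *
g=grab('scene','s8'); w=grab('wrist','w8'); s=env.state(); print(s['ee_pos'],s['ee_rot'],s['force'],s['gripper_width'],s['gripper_force'])
a=cv2.resize(g['frame'][130:230,290:400,::-1],None,fx=4,fy=4,interpolation=cv2.INTER_CUBIC)
c=np.zeros((420,790,3),np.uint8); c[:400,:440]=a; c[:,440:]=w['frame'][:,105:455,::-1]; cv2.imwrite('pics/p8.png',c)
```

```text
[662.27628611 260.11509666 122.98159163] [-1.79868688e+02  9.16516085e-02  7.77578279e+01] [-0.04131291  0.17403489 -3.39750505] 31.751408179013335 34.99638855457306
```

View pics/p8.png

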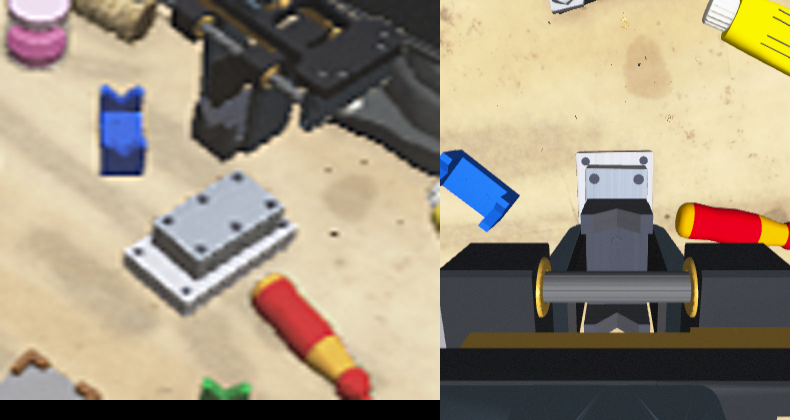

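Vee rest held (31.8 mm, 3.5 N); block and plate undisturbed. Picture allowance is used up (14), so I go on numerically. Hovering before the small tray.

Emit:
send_rows(grip=[-0.7,-0.7,-0.7,-0.7,-0.7,-0.7,-0.7,-0.7], xyz=[[-0.001,-0.015,0.015],[-0.004,-0.045,0.025],[-0.007,-0.085,0.025],[-0.01,-0.125,0.025],[-0.013,-0.165,0.025],[-0.016,-0.205,0.025],[-0.018,-0.24,0.025],[-0.02,-0.27,0.025]], yaw=[1,2,4,6,8,9.5,10.6,10.6])

```text
time_s: 13.32
ee_pos: [641.6, -12.1, 147.4]
ee_rot: [-179.8, 0.0, 88.3]
force: [0.0, 0.9, -2.0]
gripper_width: 31.4
gripper_force: 35.0
```

Emit:
send_rows(grip=[-0.7,-0.7,-0.7,-0.7,-0.7], xyz=[[-0.001,-0.015,0],[-0.001,-0.02,0],[-0.001,-0.02,0],[-0.001,-0.02,0],[-0.001,-0.02,0]], yaw=[0,0,0,0,0])

```text
time_s: 13.73
ee_pos: [642.3, -27.7, 149.0]
ee_rot: [-180.0, -0.0, 88.4]
force: [1.1, 0.1, -2.5]
gripper_width: 32.0
gripper_force: 35.0
```

```bash
cat >> h.py <<'E'
def tray(g,p,rad=75,z=4):
    "grey board centred near world p: ray-cast mask -> min area rect (board with lips)"
    f=g['frame'].astype(int); m=((f.max(2)-f.min(2)<25)&(f.max(2)>110)&(f.max(2)<225)).astype(np.uint8)
    u,v=proj(g,[p[0],p[1],z]); n,l,st,c=cv2.connectedComponentsWithStats(m,connectivity=4); i=l[int(v),int(u)]
    cn=max(cv2.findContours((l==i).astype(np.uint8),0,2)[0],key=cv2.contourArea)[:,0]
    w=np.array([onz(g,a,b,z)[:2] for a,b in cn],np.float32); r=cv2.minAreaRect(w); print('label',i,st[i],'rect',np.round(r[0],1),np.round(r[1],1),round(r[2],2)); return r
E
python3 - <<'E'
from h import *
g=grab('wrist','w9'); s=env.state(); print(s['ee_pos'],s['ee_rot'],s['force'],s['gripper_width'])
print(proj(g,[645,45,4])); tray(g,(645,45))
E
```

```text
[642.35829009 -27.64465292 149.16326747] [-1.79981059e+02 -3.57396810e-02  8.84662326e+01] [ 0.77223233  1.11815808 -2.54334695] 31.558835477957146
[282.25037345 120.1873226 ]
label 2 [ 248   61   69  107 6118] rect [645.1  48.6] [93.4 61.6] 88.69
```

Small tray seen at (645.1,48.6), 93.4×61.6 (must be 94×62), direction 88.7°.

Emit:
send_rows(grip=[-0.7,-0.7,-0.7,-0.7,-0.7,-0.7,-0.7,-0.7], xyz=[[0.001,0.025,0],[0.002,0.055,-0.02],[0.003,0.073,-0.055],[0.003,0.0765,-0.09],[0.003,0.0765,-0.115],[0.003,0.0765,-0.125],[0.003,0.0765,-0.125],[0.003,0.0765,-0.125]], yaw=[0.3,0.3,0.3,0.3,0.3,0.3,0.3,0.3])

```text
time_s: 14.45
ee_pos: [646.0, 47.6, 25.1]
ee_rot: [179.9, -0.0, 88.7]
force: [0.3, 0.4, -1.0]
gripper_width: 31.7
gripper_force: 35.0
```

Emit:
send_rows(grip=[-0.7,-0.7], xyz=[[0,0,-0.001],[0,0,-0.001]], yaw=[0,0])

```text
time_s: 14.62
ee_pos: [646.9, 47.0, 25.6]
ee_rot: [179.8, -0.0, 88.6]
force: [0.6, -0.1, -2.3]
gripper_width: 32.0
gripper_force: 35.0
```

Emit:
send_rows(grip=[-0.7,-0.7,-0.7,-0.7,-0.7,-0.7], xyz=[[-0.001,0.0015,-0.006],[-0.001,0.0015,-0.011],[-0.001,0.0015,-0.014],[-0.001,0.0015,-0.016],[-0.001,0.0015,-0.016],[-0.001,0.0015,-0.016]], yaw=[0,0,0,0,0,0])

```text
time_s: 15.12
ee_pos: [644.3, 48.5, 7.3]
ee_rot: [-180.0, 0.0, 88.6]
force: [0.4, 0.8, -3.3]
gripper_width: 31.7
gripper_force: 35.0
```

Emit:
send_rows(grip=[-0.7,-0.7,-0.7], xyz=[[0,0,-0.001],[0,0,-0.001],[0,0,-0.001]], yaw=[0,0,0])

```text
time_s: 15.37
ee_pos: [644.5, 48.5, 6.8]
ee_rot: [180.0, -0.0, 88.7]
force: [0.2, -0.7, -0.1]
gripper_width: 31.6
gripper_force: 35.0
```

Floor contact (weight gone from the wrist). Releasing, lifting, then back to the block.

Emit:
send_rows(grip=[-0.2,0,0.1,0.1,0.1,0.1,0.1,0.1], xyz=[[0,0,0],[0,0,0],[0,0,0],[0,0,0],[0,0,0.01],[0,0,0.03],[0,0,0.06],[0,0,0.1]], yaw=[0,0,0,0,0,0,0,0])

```text
time_s: 16.03
ee_pos: [642.4, 48.4, 105.6]
ee_rot: [-179.7, 0.0, 88.7]
force: [0.1, 0.6, -0.9]
gripper_width: 50.1
gripper_force: 0.0
```

Emit:
send_rows(grip=[0.6,0.6,0.6,0.6,0.6,0.6,0.6,0.6], xyz=[[0,0,0.04],[0,-0.02,0.07],[0,-0.05,0.075],[0,-0.07,0.075],[0,-0.075,0.075],[0,-0.075,0.075],[0,-0.075,0.075],[0,-0.075,0.075]], yaw=[0,0,0,0,0,0,0,0])

```text
time_s: 16.7
ee_pos: [644.0, -25.4, 181.1]
ee_rot: [-180.0, -0.0, 88.7]
force: [-0.4, -0.4, -0.3]
gripper_width: 72.8
gripper_force: 0.0
```

Run:
```python
from h import *
g=grab('wrist','w10'); s=env.state(); print(s['ee_pos'],s['ee_rot'],s['force'],s['gripper_width'])
f=g['frame'].astype(int); u,v=proj(g,[645,48.5,20]); print(u,v)
x0,y0=int(u)-70,max(int(v)-75,0)
m=np.zeros(f.shape[:2],np.uint8); m[y0:int(v)+70,x0:int(u)+70]=((f.max(2)-f.min(2)<30)&(f.max(2)<105))[y0:int(v)+70,x0:int(u)+70]
n,l,st,c=cv2.connectedComponentsWithStats(m); i=1+st[1:,4].argmax(); print(st[i])
p=np.argwhere(l==i); 
for z in (18,36.5): w=np.array([onz(g,b,a,z)[:2] for a,b in p],np.float32); print(z,cv2.minAreaRect(w))
```

```text
[644.09082187 -25.28324329 181.05399147] [-1.79951594e+02 -2.86306493e-02  8.87235915e+01] [0.58061742 0.58985778 0.42510389] 72.75600564294636
280.773465436579 118.98228469213426
[ 263   82   35   72 2319]
18 ((644.604248046875, 49.0085563659668), (66.42045593261719, 32.79930877685547), 88.85762786865234)
36.5 ((644.6785278320312, 48.85905456542969), (62.7443733215332, 30.984010696411133), 88.85765075683594)
```

Vee rest sits at (644.6,49.0), 63–66×32, aligned in its tray. On to the block.

Emit:
send_rows(grip=[0.6,0.6,0.6,0.6,0.6,0.6,0.6,0.6], xyz=[[0,0.03,0],[0,0.065,0],[0.001,0.1,0],[0.002,0.14,0],[0.002,0.175,0],[0.002,0.205,0],[0.002,0.214,0],[0.002,0.214,0]], yaw=[-1,-3,-5,-7,-9,-10.9,-10.9,-10.9])

```text
time_s: 17.42
ee_pos: [645.6, 191.0, 180.8]
ee_rot: [-180.0, -0.0, 78.1]
force: [0.4, -0.5, 0.3]
gripper_width: 72.7
gripper_force: 0.0
```

Emit:
send_rows(grip=[0.6,0.6,0.6], xyz=[[0,0,0],[0,0,0],[0,0,0]], yaw=[0,0,0])

```text
time_s: 17.67
ee_pos: [646.3, 186.0, 181.5]
ee_rot: [180.0, 0.0, 77.7]
force: [-0.7, 0.2, -0.0]
gripper_width: 73.0
gripper_force: 0.0
```

```bash
cat >> h.py <<'E'
def patch(g,p,z,lo,hi,rad=90):
    "largest blob of low-saturation pixels with lo<max<hi around p -> min area rect at height z"
    f=g['frame'].astype(int); u,v=proj(g,[p[0],p[1],z]).astype(int); m=((f.max(2)-f.min(2)<35)&(f.max(2)>lo)&(f.max(2)<hi)).astype(np.uint8)
    k=np.zeros_like(m); a,b=max(v-rad,0),max(u-rad,0); k[a:v+rad,b:u+rad]=m[a:v+rad,b:u+rad]
    k=cv2.morphologyEx(k,cv2.MORPH_OPEN,np.ones((3,3),np.uint8))
    n,l,st,c=cv2.connectedComponentsWithStats(k); i=1+st[1:,4].argmax(); w=np.array([onz(g,x,y,z)[:2] for y,x in np.argwhere(l==i)],np.float32)
    r=cv2.minAreaRect(w); print(st[i],'z',z,np.round(r[0],1),np.round(r[1],1),round(r[2],2)); return r
E
python3 - <<'E'
from h import *
g=grab('wrist','w11'); s=env.state(); print(s['ee_pos'],s['ee_rot'],s['gripper_width'])
u,v=proj(g,[661.5,255.7,42]); print(u,v)
d=np.array([.21,.978]);e=np.array([.978,-.21]); c=np.array([661.3,255.7])
for n,o,z in [('blk',d*0+e*15+d*6,42),('blk2',-e*15-6*d,42),('plate',e*0-d*49,18),('plate2',-e*28,18)]:
    a=proj(g,[*(c+o),z]).astype(int); print(n,a,g['frame'][a[1],a[0]])
E
```

```text
[646.39941874 185.95584737 181.55549289] [1.79994146e+02 2.26224102e-02 7.76617460e+01] 73.17021147971519
281.4943853208702 121.52949907039437
blk [297 114] [170 182 199]
blk2 [264 128] [171 183 200]
plate [281 171] [222 222 232]
plate2 [252 121] [224 224 233]
```

Run:
```python
from h import *
g=load('w11'); patch(g,(661,255),42,150,212); patch(g,(660,252),18,214,256)
```

```text
[ 254   71   56   98 4731] z 42 [661. 256.] [84.4 48.5] 77.14
[ 246   66   59  116 1227] z 18 [655.5 252.7] [109.6  54.4] 78.62
```

Block at (661,256), 84.4×48.5, direction 77.1°. Grasping.

Emit:
send_rows(grip=[0.6,0.6,0.6,0.6,0.6,0.6,0.6,0.6], xyz=[[0.006,0.024,0],[0.011,0.048,-0.01],[0.0145,0.069,-0.04],[0.0145,0.0695,-0.075],[0.0145,0.0695,-0.105],[0.0145,0.0695,-0.12],[0.0145,0.0695,-0.12],[0.0145,0.0695,-0.12]], yaw=[-0.6,-0.6,-0.6,-0.6,-0.6,-0.6,-0.6,-0.6])

```text
time_s: 18.38
ee_pos: [660.8, 255.9, 61.0]
ee_rot: [-179.9, 0.1, 77.1]
force: [-0.7, 0.7, 1.3]
gripper_width: 73.1
gripper_force: 0.0
```

Emit:
send_rows(grip=[0.6,0.6,0.6,0.6,0.6,0.6], xyz=[[0,0,-0.015],[0,0,-0.028],[0,0,-0.035],[0,0,-0.039],[0,0,-0.039],[0,0,-0.039]], yaw=[0,0,0,0,0,0])

```text
time_s: 18.88
ee_pos: [661.1, 257.0, 22.9]
ee_rot: [180.0, -0.0, 77.2]
force: [0.6, -0.5, -0.6]
gripper_width: 73.0
gripper_force: 0.0
```

Emit:
send_rows(grip=[0.4,0.2,0,-0.1,-0.3,-0.3,-0.3,-0.3], xyz=[[0,0,-0.001],[0,0,-0.001],[0,0,-0.001],[0,0,-0.001],[0,0,-0.001],[0,0,-0.001],[0,0,-0.001],[0,0,-0.001]], yaw=[0,0,0,0,0,0,0,0], grip_force=45)

```text
time_s: 19.55
ee_pos: [661.1, 257.1, 21.8]
ee_rot: [180.0, -0.0, 77.2]
force: [0.3, 0.5, 1.5]
gripper_width: 47.2
gripper_force: 45.0
```

Emit:
send_rows(grip=[-0.3,-0.3,-0.3,-0.3,-0.3,-0.3,-0.3,-0.3], xyz=[[0,0,0],[0,0,0.004],[0,0,0.012],[0,0,0.03],[0,0,0.055],[0,0,0.08],[0,0,0.1],[0,0,0.1]], yaw=[0,0,0,0,0,0,0,0])

```text
time_s: 20.22
ee_pos: [662.9, 257.9, 126.3]
ee_rot: [179.6, -0.3, 77.2]
force: [0.8, -0.0, -5.4]
gripper_width: 47.8
gripper_force: 45.0
```

Run:
```python
from h import *
g=grab('scene','s12'); s=env.state(); print(s['ee_pos'],s['ee_rot'],s['force'],s['gripper_width'])
patch(g,(660,252),18,200,256,40)
```

```text
[661.78003486 257.43680173 123.53441424] [ 1.79795705e+02 -1.37535314e-01  7.71537043e+01] [ 0.70451501 -0.77306819 -6.84362907] 47.48401393056094
[326 176  34  27 596] z 18 [659.9 249.7] [112.1  63.4] 78.91
```

Block held (6.8 N), plate still in place. To the middle tray.

Emit:
send_rows(grip=[-0.3,-0.3,-0.3,-0.3,-0.3,-0.3,-0.3,-0.3], xyz=[[-0.01,-0.01,0.01],[-0.033,-0.033,0.028],[-0.058,-0.058,0.028],[-0.083,-0.083,0.028],[-0.108,-0.108,0.028],[-0.133,-0.133,0.028],[-0.158,-0.158,0.028],[-0.174,-0.175,0.028]], yaw=[2,5,9,13,17,20,23,24.9])

```text
time_s: 20.93
ee_pos: [481.5, 79.8, 147.0]
ee_rot: [-179.5, 0.0, 102.2]
force: [-1.0, -0.0, -6.2]
gripper_width: 47.8
gripper_force: 45.0
```

Emit:
send_rows(grip=[-0.3,-0.3,-0.3,-0.3,-0.3], xyz=[[-0.007,-0.007,0],[-0.007,-0.007,0],[-0.007,-0.007,0],[-0.007,-0.007,0],[-0.007,-0.007,0]], yaw=[0,0,0,0,0])

```text
time_s: 21.35
ee_pos: [480.6, 75.8, 149.1]
ee_rot: [180.0, -0.0, 102.1]
force: [0.2, -0.2, -5.7]
gripper_width: 47.7
gripper_force: 45.0
```

Run:
```python
from h import *
g=grab('wrist','w13'); s=env.state(); print(s['ee_pos'],s['ee_rot'],s['force'],s['gripper_width'])
print(proj(g,[461,163,4])); tray(g,(461,163))
w=load('w1'); 
patch(g,(480+.0,75),s['ee_pos'][2]+20,140,215,140)
```

```text
[480.55947961  75.76842904 149.11971056] [ 1.79994385e+02 -1.21639049e-02  1.02101036e+02] [-0.91182479  0.35181867 -5.7687765 ] 48.041164211599366
[280.01397915 100.97737513]
label 48 [  236    30    88   133 10012] rect [460.9 164.5] [ 77.6 113.5] 12.76
[ 230  192   97   79 6698] z 169.11971056055327 [475.3  95.5] [45.  39.2] 12.05
```

Middle tray at (460.9,164.5), 77.6×113.5 (must be 78×114), direction 102.8°.

Emit:
send_rows(grip=[-0.3,-0.3,-0.3,-0.3,-0.3,-0.3,-0.3,-0.3], xyz=[[-0.006,0.027,0],[-0.013,0.06,-0.015],[-0.018,0.084,-0.045],[-0.0197,0.09,-0.08],[-0.0197,0.09,-0.11],[-0.0197,0.09,-0.124],[-0.0197,0.09,-0.124],[-0.0197,0.09,-0.124]], yaw=[0.3,0.7,0.7,0.7,0.7,0.7,0.7,0.7])

```text
time_s: 22.07
ee_pos: [460.3, 165.6, 25.0]
ee_rot: [-179.9, 0.0, 102.8]
force: [0.7, 0.4, -5.6]
gripper_width: 47.9
gripper_force: 45.0
```

Emit:
send_rows(grip=[-0.3,-0.3,-0.3], xyz=[[0,0,-0.002],[0,0,-0.004],[0,0,-0.004]], yaw=[0,0,0])

```text
time_s: 22.32
ee_pos: [461.0, 165.2, 22.4]
ee_rot: [179.9, -0.0, 102.7]
force: [0.4, 0.3, -5.9]
gripper_width: 47.6
gripper_force: 45.0
```

Emit:
send_rows(grip=[-0.3,-0.3,-0.3,-0.3,-0.3,-0.3], xyz=[[0,0,-0.005],[0,0,-0.009],[0,0,-0.011],[0,0,-0.0125],[0,0,-0.0125],[0,0,-0.0125]], yaw=[0,0,0,0,0,0])

```text
time_s: 22.82
ee_pos: [460.0, 165.0, 8.9]
ee_rot: [-180.0, 0.0, 102.8]
force: [0.5, 0.7, -6.5]
gripper_width: 47.7
gripper_force: 45.0
```

Emit:
send_rows(grip=[-0.3,-0.3,-0.3], xyz=[[0,0,-0.001],[0,0,-0.001],[0,0,-0.001]], yaw=[0,0,0])

```text
time_s: 23.07
ee_pos: [460.1, 165.0, 8.0]
ee_rot: [180.0, 0.0, 102.8]
force: [0.1, 0.5, -6.0]
gripper_width: 48.0
gripper_force: 45.0
```

Emit:
send_rows(grip=[-0.3,-0.3,-0.3,-0.3], xyz=[[0,0,-0.0007],[0,0,-0.001],[0,0,-0.001],[0,0,-0.001]], yaw=[0,0,0,0])

```text
time_s: 23.4
ee_pos: [460.2, 165.1, 7.8]
ee_rot: [180.0, -0.0, 102.8]
force: [-2.1, -1.4, 5.6]
gripper_width: 47.6
gripper_force: 45.0
```

Touching the floor. Releasing.

Emit:
send_rows(grip=[0.1,0.3,0.45,0.45,0.45,0.45,0.45,0.45], xyz=[[0,0,0.0005],[0,0,0.0005],[0,0,0.0005],[0,0,0.0005],[0,0,0.01],[0,0,0.03],[0,0,0.06],[0,0,0.1]], yaw=[0,0,0,0,0,0,0,0])

```text
time_s: 24.07
ee_pos: [458.3, 164.4, 106.7]
ee_rot: [-179.7, 0.0, 102.8]
force: [0.2, -0.7, -1.1]
gripper_width: 66.1
gripper_force: 0.0
```

Emit:
send_rows(grip=[0.95,0.95,0.95,0.95,0.95,0.95,0.95,0.95], xyz=[[0,0,0.04],[0.006,-0.025,0.07],[0.012,-0.055,0.075],[0.018,-0.08,0.075],[0.018,-0.08,0.075],[0.018,-0.08,0.075],[0.018,-0.08,0.075],[0.018,-0.08,0.075]], yaw=[0,0,0,0,0,0,0,0])

```text
time_s: 24.73
ee_pos: [477.7, 85.7, 181.8]
ee_rot: [-180.0, -0.0, 102.8]
force: [0.7, -1.2, -0.1]
gripper_width: 89.0
gripper_force: 0.0
```

Run:
```python
from h import *
g=grab('wrist','w14'); s=env.state(); print(s['ee_pos'],s['ee_rot'],s['gripper_width'])
f=g['frame']
for o in [(15,6),(15,-6),(-29,0),(29,0),(0,50)]:
    t=np.radians(12.8); R=np.array([[np.cos(t),-np.sin(t)],[np.sin(t),np.cos(t)]]); p=np.array([460.7,164.7])+R@o
    a=proj(g,[*p,28 if abs(o[0])<20 and o[1]<20 else 4]).astype(int); print(o,a,f[a[1],a[0]])
```

```text
[477.71617539  85.8215519  181.74657019] [-1.79965173e+02 -1.97324508e-02  1.02823120e+02] 88.56411430487516
(15, 6) [298 104] [161 172 187]
(15, -6) [298 117] [157 166 182]
(-29, 0) [253 111] [172 171 176]
(29, 0) [310 111] [179 178 184]
(0, 50) [282  58] [174 172 177]
```

Run:
```python
from h import *
g=load('w14'); f=g['frame'].astype(int); m=((f[:,:,2]-f[:,:,0]>15)&(f.max(2)>140)).astype(np.uint8)
k=np.zeros_like(m); k[20:215,210:360]=m[20:215,210:360]; k=cv2.morphologyEx(k,cv2.MORPH_OPEN,np.ones((3,3),np.uint8))
n,l,st,c=cv2.connectedComponentsWithStats(k); i=1+st[1:,4].argmax(); w=np.array([onz(g,x,y,28)[:2] for y,x in np.argwhere(l==i)],np.float32); print(st[i],cv2.minAreaRect(w))
```

```text
[ 257   65   51   92 4199] ((460.80450439453125, 164.00613403320312), (46.40469741821289, 81.96625518798828), 12.717369079589844)
```

Emit:
send_rows(grip=[0.97,0.97,0.97,0.97,0.97,0.97,0.97,0.97], xyz=[[0.02,0.012,0],[0.045,0.026,0],[0.075,0.044,0],[0.105,0.062,0],[0.135,0.08,0],[0.16,0.094,0],[0.167,0.099,0],[0.167,0.099,0]], yaw=[-2,-5,-9,-13,-17,-21,-24.3,-24.3])

```text
time_s: 25.45
ee_pos: [646.3, 186.5, 180.4]
ee_rot: [-180.0, -0.0, 78.5]
force: [-0.1, -0.1, -0.0]
gripper_width: 89.8
gripper_force: 0.0
```

Emit:
send_rows(grip=[0.97,0.97,0.97], xyz=[[0,0,0],[0,0,0],[0,0,0]], yaw=[0,0,0])

```text
time_s: 25.7
ee_pos: [644.0, 183.7, 182.2]
ee_rot: [-180.0, 0.0, 78.5]
force: [-0.6, 0.1, 0.0]
gripper_width: 89.9
gripper_force: 0.0
```

Run:
```python
from h import *
g=grab('wrist','w15'); s=env.state(); print(s['ee_pos'],s['ee_rot'],s['gripper_width'])
patch(g,(660,252),18,195,256)
```

```text
[644.19331881 183.6560951  182.38834392] [-1.79996024e+02  1.07945916e-02  7.84898860e+01] 89.77432363369178
[ 250   61   68  119 7448] z 18 [659.8 252.4] [111.3  63.3] 78.71
```

Block at (460.8,164.0), centred in its tray. Plate at (659.8,252.4), 111.3×63.3, direction 78.7°. Checking finger clearance to the screwdriver handle beside it.

Run:
```python
from h import *
g=load('w15'); hsv=cv2.cvtColor(g['frame'],cv2.COLOR_RGB2HSV)
m=(cv2.inRange(hsv,(20,150,90),(32,255,255))|cv2.inRange(hsv,(0,170,90),(4,255,255))|cv2.inRange(hsv,(175,170,90),(180,255,255))); m[220:]=0; m[:60]=0; m[:,:312]=0
n,l,st,c=cv2.connectedComponentsWithStats(m)
t=np.radians(78.7-90); R=np.array([[np.cos(t),-np.sin(t)],[np.sin(t),np.cos(t)]])
for i in range(1,n):
    if st[i,4]>30:
        for z in (0,15,28): w=np.array([R.T@(onz(g,x,y,z)[:2]-[659.8,252.4]) for y,x in np.argwhere(l==i)]); print(i,st[i],z,'minx',w[w[:,0].argmin()].round(1),'within pads', w[np.abs(w[:,1])<18][:,0].min(initial=999).round(1))
```

```text
1 [ 337  111  200   53 3675] 0 minx [55.2 -4.8] within pads 55.2
1 [ 337  111  200   53 3675] 15 minx [52.8 -4.5] within pads 52.8
1 [ 337  111  200   53 3675] 28 minx [50.7 -4.3] within pads 50.7
```

Handle starts 53 mm from the plate centre, so I open to only 72 mm and grasp 8 mm further along.

Emit:
send_rows(grip=[0.58,0.58,0.58,0.58,0.58,0.58,0.58,0.58], xyz=[[0.006,0.025,0],[0.011,0.052,-0.01],[0.0155,0.074,-0.04],[0.016,0.0765,-0.075],[0.016,0.0765,-0.105],[0.016,0.0765,-0.125],[0.016,0.0765,-0.125],[0.016,0.0765,-0.125]], yaw=[0.2,0.2,0.2,0.2,0.2,0.2,0.2,0.2])

```text
time_s: 26.42
ee_pos: [660.4, 260.0, 56.6]
ee_rot: [-179.9, 0.1, 78.7]
force: [1.1, -0.4, -0.5]
gripper_width: 72.1
gripper_force: 0.0
```

Emit:
send_rows(grip=[0.58,0.58,0.58], xyz=[[0,0,0],[0,0,0],[0,0,0]], yaw=[0,0,0])

```text
time_s: 26.67
ee_pos: [662.3, 260.7, 59.4]
ee_rot: [179.8, -0.1, 78.6]
force: [0.4, 0.5, -0.1]
gripper_width: 72.0
gripper_force: 0.0
```

Run:
```python
from h import *
g=grab('wrist','w16'); s=env.state(); print(s['ee_pos'],s['ee_rot'],s['gripper_width'],s['qvel'].round(2))
f=g['frame'].astype(int); 
for y in (150,170,190,200):
    r=np.flatnonzero((f[y].min(1)>195)&(f[y].max(1)-f[y].min(1)<35)); r=r[(r>180)&(r<380)]
    if len(r):
        a,b=onz(g,r.min(),y,18),onz(g,r.max(),y,18); t=np.radians(78.7-90); R=np.array([[np.cos(t),-np.sin(t)],[np.sin(t),np.cos(t)]])
        print(y,r.min(),r.max(),(R.T@(a[:2]-s['ee_pos'][:2])).round(1),(R.T@(b[:2]-s['ee_pos'][:2])).round(1))
```

```text
[661.99173315 260.7129012   59.02955287] [ 1.79834901e+02 -1.00802741e-01  7.86515045e+01] 72.00264644834796 [ 0.05  0.37  0.49  0.   -0.09  0.04]
170 232 329 [-31.3  41.7] [30.8 41.6]
190 233 328 [-31.2  28.7] [30.6 28.6]
200 233 328 [-31.4  22. ] [30.8 21.9]
```

Emit:
send_rows(grip=[0.58,0.58,0.58,0.58,0.58,0.58], xyz=[[-0.001,0,-0.015],[-0.001,0,-0.03],[-0.001,0,-0.043],[-0.001,0,-0.05],[-0.001,0,-0.052],[-0.001,0,-0.052]], yaw=[0,0,0,0,0,0])

```text
time_s: 27.22
ee_pos: [660.0, 260.5, 4.5]
ee_rot: [-180.0, 0.0, 78.7]
force: [-0.1, 0.4, 0.8]
gripper_width: 72.1
gripper_force: 0.0
```

Emit:
send_rows(grip=[0.5,0.4,0.3,0.2,0.2,0.2,0.2], xyz=[[0,0,-0.002],[0,0,-0.002],[0,0,-0.002],[0,0,-0.002],[0,0,-0.002],[0,0,-0.002],[0,0,-0.002]], yaw=[0,0,0,0,0,0,0])

```text
time_s: 27.8
ee_pos: [660.8, 260.7, 3.6]
ee_rot: [179.9, -0.0, 78.7]
force: [2.5, -0.0, 1.4]
gripper_width: 63.4
gripper_force: 45.0
```

Plate gripped (63.4 mm). Lift and carry toward the large tray.

Emit:
send_rows(grip=[0.2,0.2,0.2,0.2,0.2,0.2,0.2,0.2], xyz=[[0,0,0.004],[0,0,0.012],[0,0,0.03],[0,0,0.055],[0,-0.005,0.085],[-0.001,-0.02,0.12],[-0.004,-0.045,0.15],[-0.007,-0.08,0.18]], yaw=[0,0,0,0,0,0.5,1,2])

```text
time_s: 28.47
ee_pos: [652.7, 184.9, 182.0]
ee_rot: [-180.0, -0.1, 80.8]
force: [1.5, -0.6, -3.7]
gripper_width: 63.6
gripper_force: 45.0
```

Emit:
send_rows(grip=[0.2,0.2,0.2,0.2,0.2,0.2,0.2,0.2], xyz=[[-0.003,-0.038,0.03],[-0.006,-0.076,0.045],[-0.009,-0.114,0.046],[-0.012,-0.152,0.046],[-0.016,-0.19,0.046],[-0.019,-0.228,0.046],[-0.022,-0.266,0.046],[-0.025,-0.304,0.046]], yaw=[1,2,3,4,5,6,7,8])

```text
time_s: 29.13
ee_pos: [626.9, -121.4, 226.0]
ee_rot: [-179.9, -0.0, 88.7]
force: [0.2, -0.2, -5.4]
gripper_width: 63.5
gripper_force: 45.0
```

Emit:
send_rows(grip=[0.2,0.2,0.2,0.2,0.2,0.2,0.2,0.2], xyz=[[-0.003,-0.038,0],[-0.006,-0.076,0],[-0.009,-0.11,0],[-0.012,-0.14,0],[-0.013,-0.157,0],[-0.013,-0.157,0],[-0.013,-0.157,0],[-0.013,-0.157,0]], yaw=[0.2,0.2,0.2,0.2,0.2,0.2,0.2,0.2])

```text
time_s: 29.8
ee_pos: [615.3, -275.7, 225.8]
ee_rot: [-180.0, -0.1, 88.9]
force: [0.8, -0.2, -3.7]
gripper_width: 63.7
gripper_force: 45.0
```

Run:
```python
from h import *
g=grab('wrist','w17'); s=env.state(); print(s['ee_pos'],s['ee_rot'],s['force'],s['gripper_width'])
print(proj(g,[617.9,-167,4])); tray(g,(617.9,-167))
```

```text
[ 615.43748603 -275.38288075  225.94973912] [-1.79970645e+02 -7.24604100e-02  8.89341185e+01] [-0.59266776 -0.72748449 -3.48297812] 63.556319427326436
[282.00918166  87.22040147]
label 1 [  239    18    86   134 10235] rect [ 617.5 -167.4] [139.7  93.6] 88.85
```

Large tray at (617.5,-167.4), 139.7×93.6 (must be 142×94), direction 88.9°. Lowering the plate there (grasp is 8 mm off its centre).

Emit:
send_rows(grip=[0.2,0.2,0.2,0.2,0.2,0.2,0.2,0.2], xyz=[[0.001,0.03,-0.005],[0.002,0.065,-0.02],[0.0024,0.098,-0.04],[0.0024,0.113,-0.07],[0.0024,0.116,-0.105],[0.0024,0.116,-0.14],[0.0024,0.116,-0.17],[0.0024,0.116,-0.19]], yaw=[0,0,0,0,0,0,0,0])

```text
time_s: 30.52
ee_pos: [616.1, -158.3, 33.1]
ee_rot: [-179.8, -0.1, 89.0]
force: [0.5, -0.4, -4.1]
gripper_width: 63.8
gripper_force: 45.0
```

Emit:
send_rows(grip=[0.2,0.2,0.2], xyz=[[0,0,0],[0,0,0],[0,0,0]], yaw=[0,0,0])

```text
time_s: 30.77
ee_pos: [619.3, -160.6, 37.9]
ee_rot: [179.8, 0.0, 88.9]
force: [0.4, -0.9, -2.4]
gripper_width: 64.0
gripper_force: 45.0
```

Emit:
send_rows(grip=[0.2,0.2,0.2,0.2,0.2,0.2,0.2], xyz=[[-0.001,0.001,-0.01],[-0.001,0.001,-0.018],[-0.001,0.001,-0.023],[-0.001,0.001,-0.026],[-0.001,0.001,-0.026],[-0.001,0.001,-0.026],[-0.001,0.001,-0.026]], yaw=[0,0,0,0,0,0,0])

```text
time_s: 31.35
ee_pos: [617.1, -160.2, 10.3]
ee_rot: [180.0, 0.0, 88.9]
force: [0.4, -0.2, -3.2]
gripper_width: 63.5
gripper_force: 45.0
```

Emit:
send_rows(grip=[0.2,0.2,0.2], xyz=[[0,0,-0.001],[0,0,-0.001],[0,0,-0.001]], yaw=[0,0,0])

```text
time_s: 31.6
ee_pos: [616.8, -160.1, 9.2]
ee_rot: [180.0, 0.0, 88.9]
force: [0.1, 0.3, -2.4]
gripper_width: 63.5
gripper_force: 45.0
```

Emit:
send_rows(grip=[0.2,0.2,0.2,0.2], xyz=[[0.0005,0.001,-0.001],[0.0005,0.001,-0.001],[0.0005,0.001,-0.001],[0.0005,0.001,-0.001]], yaw=[0,0,0,0])

```text
time_s: 31.93
ee_pos: [617.3, -159.0, 8.0]
ee_rot: [180.0, -0.0, 88.9]
force: [-1.0, -0.0, -3.8]
gripper_width: 63.5
gripper_force: 45.0
```

Emit:
send_rows(grip=[0.2,0.2,0.2], xyz=[[0,0,-0.001],[0,0,-0.001],[0,0,-0.001]], yaw=[0,0,0])

```text
time_s: 32.18
ee_pos: [617.4, -159.0, 7.6]
ee_rot: [180.0, 0.0, 88.9]
force: [-1.8, 0.4, 0.7]
gripper_width: 63.7
gripper_force: 45.0
```

Floor contact at the expected 7.6 mm. Releasing and lifting clear.

Emit:
send_rows(grip=[0.5,0.7,0.85,0.85,0.85,0.85,0.85,0.85], xyz=[[0,0,-0.0003],[0,0,0],[0,0,0],[0,0,0],[0,0,0.01],[0,0,0.03],[0,0,0.06],[0,0,0.1]], yaw=[0,0,0,0,0,0,0,0])

```text
time_s: 32.85
ee_pos: [615.5, -158.6, 106.2]
ee_rot: [-179.7, -0.1, 88.9]
force: [0.5, -1.2, -0.4]
gripper_width: 84.8
gripper_force: 0.0
```

Emit:
send_rows(grip=[0.85,0.85,0.85,0.85,0.85,0.85,0.85,0.85], xyz=[[0,0,0.04],[0,-0.025,0.08],[0,-0.06,0.11],[0,-0.09,0.12],[0,-0.115,0.12],[0,-0.115,0.12],[0,-0.115,0.12],[0,-0.115,0.12]], yaw=[0,0,0,0,0,0,0,0])

```text
time_s: 33.52
ee_pos: [616.9, -273.3, 226.8]
ee_rot: [-180.0, -0.1, 88.9]
force: [-0.0, 0.3, -0.0]
gripper_width: 84.4
gripper_force: 0.0
```

Run:
```python
from h import *
g=grab('wrist','w18'); sc=grab('scene','s18'); s=env.state(); print(s['ee_pos'],s['force'],s['gripper_width'])
patch(g,(617,-167),22,200,256)
# rod, in scene; tall pieces' colours at their expected places; bystanders before/after
def rod(g):
    hsv=cv2.cvtColor(g['frame'],cv2.COLOR_RGB2HSV); m=cv2.inRange(hsv,(3,120,90),(12,255,255)); m[:,:150]=0;m[:,260:]=0;m[:190]=0;m[280:]=0
    n,l,st,c=cv2.connectedComponentsWithStats(m); i=1+st[1:,4].argmax(); return st[i],c[i].round(1)
print(rod(load('s6')),rod(sc))
o=load('scene0')['frame'].astype(int); d=np.abs(sc['frame'].astype(int)-o).max(2)
for n,(x0,x1,y0,y1) in dict(jar=(288,312,122,150),nipple=(134,154,258,282),blue=(310,330,148,178),driver=(352,405,195,250),green=(335,355,222,252)).items(): print(n,(d[y0:y1,x0:x1]>40).sum())
print('m tray', patch(sc,(461,162),28,140,215,25)[0])
```

```text
[ 617.12100365 -272.61724704  226.70334205] [-0.19201515 -0.5357845  -0.11490603] 84.07042906013277
[ 250   31   61  112 6407] z 22 [ 617.5 -167.8] [111.8  63.2] 88.89
(array([171, 203,  60,  49, 408], dtype=int32), array([200.1, 227.6])) (array([205, 203,  26,  22, 167], dtype=int32), array([217.4, 213.8]))
jar 0
nipple 0
blue 0
driver 8
green 0
[257 164  22  18 242] z 28 [455.8 162.6] [46.2 77. ] 12.82
m tray (455.845703125, 162.6221160888672)
```

Plate centred at (617.5,-167.8); jar and nipple unchanged. The arm hides half the rod from the scene camera, so I move aside and check it.

Emit:
send_rows(grip=[0.85,0.85,0.85,0.85,0.85,0.85,0.85,0.85], xyz=[[0,0.02,0.01],[0,0.055,0.02],[0,0.09,0.03],[0,0.125,0.03],[0,0.16,0.03],[0,0.195,0.03],[0,0.23,0.03],[0,0.26,0.03]], yaw=[0,0,0,0,0,0,0,0])

```text
time_s: 34.28
ee_pos: [616.4, -10.4, 257.0]
ee_rot: [-180.0, -0.0, 89.0]
force: [0.7, 0.6, 0.5]
gripper_width: 84.3
gripper_force: 0.0
```

Emit:
send_rows(grip=[0.85,0.85,0.85,0.85,0.85,0.85,0.85,0.85], xyz=[[-0.005,0.03,0],[-0.01,0.065,0],[-0.015,0.1,0],[-0.02,0.135,0],[-0.025,0.16,0],[-0.025,0.165,0],[-0.025,0.165,0],[-0.025,0.165,0]], yaw=[0,0,0,0,0,0,0,0])

```text
time_s: 34.95
ee_pos: [591.9, 151.2, 256.9]
ee_rot: [-180.0, 0.1, 88.9]
force: [-0.0, 0.0, 0.8]
gripper_width: 84.8
gripper_force: 0.0
```

Run:
```python
from h import *
sc=grab('scene','s19'); s=env.state(); print(s['time_s'],s['ee_pos'],s['qvel'].round(1))
def rod(g):
    hsv=cv2.cvtColor(g['frame'],cv2.COLOR_RGB2HSV); m=cv2.inRange(hsv,(3,120,90),(12,255,255)); m[:,:150]=0;m[:,260:]=0;m[:190]=0;m[280:]=0
    n,l,st,c=cv2.connectedComponentsWithStats(m); i=1+st[1:,4].argmax(); return st[i],c[i].round(1)
print(rod(load('s6')),rod(sc))
d=np.abs(sc['frame'].astype(int)-load('s6')['frame'].astype(int)).max(2); print('stand area change',(d[195:265,165:240]>40).sum())
patch(sc,(617,-167),22,200,256,45)
```

```text
35.0 [592.12395816 150.44244503 256.93195302] [-1.1  0.  -0.2  0.1 -0.1  0.1]
(array([171, 203,  60,  49, 408], dtype=int32), array([200.1, 227.6])) (array([171, 203,  60,  49, 408], dtype=int32), array([200.2, 227.5]))
stand area change 24
[213 261  42  38 937] z 22 [ 617.2 -170.5] [111.3  62.9] 89.02
```

Rod is unchanged in the stand, and all pieces are in place with the arm clear. Handing in.

```bash
python3 -c "
from h import *
print(env.job_done())"
```

```text
the job is handed in; nothing more can be done
None
```

The job is handed in after 35 s of the 106 s allowed: the copper rod is in the stand's vees, and the vee rest, drilled block and packing plate are each in their own tray, taken down in that order; the jar and nipple showed no change in the camera check.

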